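Sweep the offcuts off the fixture plate into the scrap tray

TASK

Clear the fixture plate: with the fingertips, sweep the three low steel offcuts along the plate and over its edge into the empty scrap tray that stands against one side of it. Only push them, never pick them up or lift them off the plate, and leave the slim post and the screw jack on the plate, and the spray can on the bench, standing where they are.

Things in the scene. Friction and masses are not known exactly. Their poses are not given: they have to be found in the camera images.
- plate: Bare aluminium fixture plate, fixed to the bench: 280 x 280 mm, flat top 50 mm above the bench, no rim on any side. Origin at the centre of its underside, at bench height; z up, x and y along its sides. It may be turned by up to about 0.15 rad.
- tray: Empty open scrap tray of plain sheet steel, fixed to the bench along the plate's +y or -y side (either, it changes) with a 3 mm gap: 290 mm along the plate's x, 100 mm wide along the plate's y, walls 3 mm, rim 38 mm above the bench, so 12 mm below the plate's top. Parts pushed over the plate's edge drop straight in. Origin at the centre of its underside; axes parallel to the plate's.
- holder: Wooden cutter holder along the plate's other side, fixed: 260 mm along the plate's x, 90 mm wide, block 32 mm high with a middle row of upright steel shanks that reach 82 mm above the bench at most. Its near face is 8 mm from the plate. Origin at the centre of its underside; axes parallel to the plate's.
- round_end: Offcut to be swept: dark steel disc, end of a round bar, 28 mm diameter, 16 mm high, about 0.08 kg, lying flat on the plate. Origin at the centre of its underside.
- square_end: Offcut to be swept: dark steel end of a square bar, 24 x 24 mm, 18 mm high, about 0.08 kg, lying on the plate at any yaw. Origin at the centre of its underside; x and y along its sides. Pushed off-centre or on a corner it turns and can slip aside past a fingertip.
- hex_end: Offcut to be swept: dark steel end of a hexagon bar, 31 mm across corners (27 mm across flats), 16 mm high, about 0.08 kg, lying on the plate at any yaw. Origin at the centre of its underside.
- post: Not to be disturbed: loose slim dark steel post standing on the plate, foot 22 mm diameter, shaft 16 mm diameter, 45 mm high. Origin at the centre of its foot. It stands between the first and second row of offcuts (counted along the plate's x; one offcut to a row): a straight strip 50 mm wide along the plate's y, centred on each offcut, is clear of it.
- jack: Not to be disturbed: loose small dark steel screw jack standing on the plate, conical foot 22 mm diameter, round head 17 mm diameter, 40 mm high. Origin at the centre of its foot. It stands between the second and third row of offcuts, and the same 50 mm strips are clear of it.
- can: Not to be disturbed: loose spray can on the bench, to the robot's left beyond the plate and what stands at its side, 62 mm diameter, 170 mm high. Origin at the centre of its underside.

How it is judged:
At the end, for the whole second after the job is handed in: All three offcuts lie at rest inside the scrap tray (centre of the underside within the tray's outline and less than 40 mm above the bench); the post, the jack and the can stand upright (within 0.35 rad) within 12 mm of where they started (x of round_end in the frame of tray between -0.145 and 0.145 m and y of round_end in the frame of tray between -0.05 and 0.05 m and height (world z) of each of round_end, square_end, hex_end below 0.04 m and linear speed of each of round_end, square_end, hex_end below 0.03 m/s and x of square_end in the frame of tray between -0.145 and 0.145 m and y of square_end in the frame of tray between -0.05 and 0.05 m and x of hex_end in the frame of tray between -0.145 and 0.145 m and y of hex_end in the frame of tray between -0.05 and 0.05 m and not (distance of post from where it was at the start of the episode above 0.012 m or angle between post's own z axis and vertical above 0.35 rad) and not (distance of jack from where it was at the start of the episode above 0.012 m or angle between jack's own z axis and vertical above 0.35 rad) and not (distance of can from where it was at the start of the episode above 0.012 m or angle between can's own z axis and vertical above 0.35 rad)); the robot touches nothing.
It fails at once if an offcut is lifted: level and more than 10 mm above the plate, or at any tilt more than 25 mm above it (height (world z) of any of round_end, square_end, hex_end above 0.075 m or (height (world z) of round_end above 0.06 m and angle between round_end's own z axis and vertical below 0.35 rad) or (height (world z) of square_end above 0.06 m and angle between square_end's own z axis and vertical below 0.35 rad) or (height (world z) of hex_end above 0.06 m and angle between hex_end's own z axis and vertical below 0.35 rad)).
It fails at once if the post, the jack or the can is moved more than 12 mm or tipped more than 0.35 rad ((distance of post from where it was at the start of the episode above 0.012 m or angle between post's own z axis and vertical above 0.35 rad) or (distance of jack from where it was at the start of the episode above 0.012 m or angle between jack's own z axis and vertical above 0.35 rad) or (distance of can from where it was at the start of the episode above 0.012 m or angle between can's own z axis and vertical above 0.35 rad)).
It also fails if it takes over 61 s, if anything falls off the work surface, if the arm or the gripper's body presses on something with over 40 N, if the wrist force passes 120 N, or if a joint passes its speed limit or range.

ROBOT

A 6-joint arm with a two-finger parallel gripper is mounted at the origin on the work surface. World frame = base frame: x ahead of the robot, y to its left, z up, the work surface at z = 0. Lengths are in m, angles in rad, forces in N, time in s.
With the tool pointing down it reaches from about 0.325 to 0.775 m from the base axis. Payload 5.5 kg.
Tool frame: the origin (TCP) lies at the very end of the fingers, on their centre line; the grasp point (between the pads) lies 19 mm behind it; z points along the fingers, y is the line along which they close (so a half turn about z gives the same grasp; the last joint's range is limited). The gripper opens to 85 mm and grips with 20 to 120 N. Pads are 22 mm wide; open, the fingers measure 114 mm over their backs; the gripper's body (76 mm by 85 mm) begins 54 mm behind the grasp point. The pads swing forward as they close: fully open they stand 13 mm farther back than shut.
Start: joints at [-1.179, 0.091, 1.231, -0, 1.82, -0.057], TCP at [0.26, -0.541, 0.208] pointing down, gripper open.
Joint ranges: [-2.87, 2.87], [-0.86, 2.18], [0.17, 2.46], [-1.51, 4.65], [0.06, 2.69], [-2.65, 2.65]. Speed limits (rad/s): [2.57, 2.57, 3.01, 3.14, 3.14, 3.14].

INTERFACE

Orientations are given as a unit quaternion [w, x, y, z].
In Python, from plant import observe, read_camera, camera_info, close_job gives the robot as it stands.
- The arm moves only by the shell command python3 -m pendant 'ROWS'. ROWS is JSON, one flat list of numbers, 7 for each row, row after row: the shift along the tool's x, y, z normalised to -1 to 1, where 1 is 0.5 m, then the turn, a rotation vector about the tool's x, y, z normalised to -1 to 1, where 1 is 0.12 rad, then the closure, from -1 (fully open) to 1 (shut). In form: [dx, dy, dz, rx, ry, rz, hand, dx, dy, dz, rx, ry, rz, hand, ...]. A call has 1 to 20 rows; each row shifts and turns the commanded pose from where the row before left it, along the tool's axes as they then stand; what a row does not reach is not made up. A row lasts 1/8 s, in which the tool goes at most 62.5 mm and 10.7 degrees, less where a joint would pass 70% of its speed; a pose out of reach is approached as far as the arm can. A call with a number of a shift or a turn outside -1 to 1 is refused whole. A call with a gripper value outside its range is refused whole. The fingers move at their own pace and stop on an object; the grip force is fixed at half the most. Time passes only in rows, so rows that do not move let the fingers close. It gives the time, the measured TCP pose, the force, the opening and the grip force at its end, in the units of the state.
- observe(): the state, without advancing time (a new reading comes with each control period).
- read_camera(name): name is "scene" or "top" or "wrist"; returns the picture (400x640x3 uint8, red, green, blue); there is no depth.
- camera_info(name): a dict with "K" (3x3 intrinsics, pixels), "view" (4x4, takes a point from world to camera coordinates). Camera axes: x right, y down, z forward; pixel columns grow to the right and rows downward; lengths in m; the calibration is good to about 2 mm. A picture is of the moment at which its call begins: read the wrist's pose just before it. camera_info takes no time and is no camera call; for the wrist camera it gives the pose at the moment of the call.
- close_job(): hands the job in; it is judged then, once.
The state is a dict: "t": time; "joint_pos": joint angles; "joint_vel": joint speeds; "tau": joint torques, N m; "position": TCP position; "tool_rot": TCP orientation; "ft_force": force on the tool from outside, world axes, zero at the start; "torque": the same for the moment, N m; "finger_gap": opening from 0.0 (shut) to 1.0 (fully open); "grasp_force": force on a finger pad.
Only numpy, scipy, OpenCV 4.12 (cv2) and the standard library are available. Lean on these libraries where they do the work, as an engineer would, in place of code of your own. Each camera call takes 0.05 s, during which the arm holds its last target. There are 200 camera calls.

## Working session

There is one attempt and no reset: what is moved stays moved. The work goes in short steps, Python scripts to look and compute and a shell command to move; the robot and the scene stay as the last step left them, time stands still between calls to the robot, and variables do not carry over. Pictures are saved under pics/ and viewed, at most 10 in all, crops included, and the job is handed in when it is done.

```bash
mkdir -p pics; python3 - <<'E'
from plant import *
import cv2
s=observe();print(s['t'],s['position'],s['tool_rot'],s['finger_gap'])
for n in("top","scene"):
    i=read_camera(n);cv2.imwrite(f'pics/{n}0.png',i[:,:,::-1]);c=camera_info(n);print(n,c['K'],c['view'])
E
```

```text
0.0 [ 0.26018872 -0.54028295  0.20714987] [-9.64898578e-04  9.74931586e-01  2.22502688e-01 -1.57194681e-04] 1.000528198695142
top [[492.17727472   0.         323.57746652]
 [  0.         492.17727472 196.33077596]
 [  0.           0.           1.        ]] [[-0.00663678 -0.99986373  0.01511526  0.08595407]
 [-0.99280488  0.00478117 -0.1196479   0.57448503]
 [ 0.11955933 -0.01580058 -0.99270132  1.12629832]
 [ 0.          0.          0.          1.        ]]
scene [[457.59684006   0.         317.42498777]
 [  0.         457.59684006 205.50494056]
 [  0.           0.           1.        ]] [[-0.72230861  0.69145955 -0.01240828  0.32673895]
 [ 0.51702281  0.52799946 -0.67372397 -0.3155305 ]
 [-0.4593013  -0.49305199 -0.73887891  1.20980509]
 [ 0.          0.          0.          1.        ]]
```

View pics/top0.png

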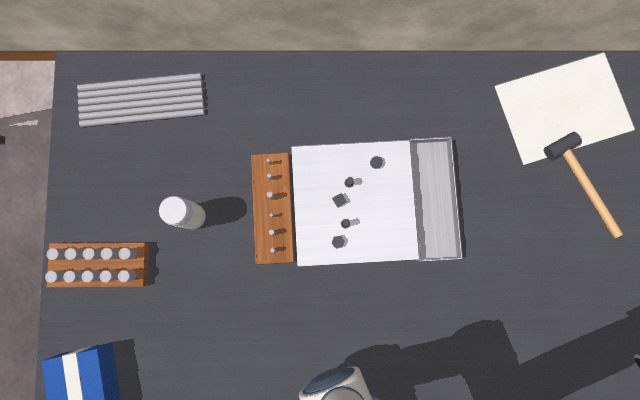

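View pics/scene0.png

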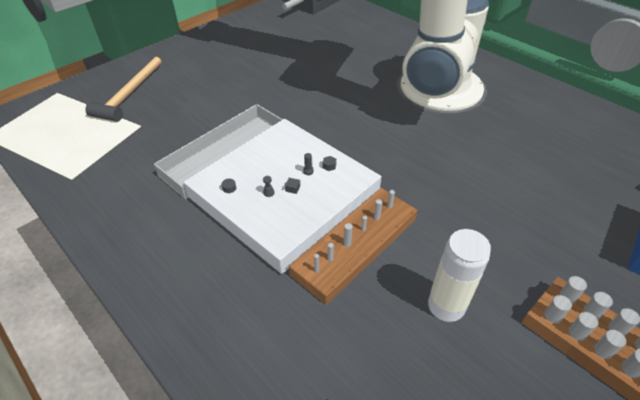

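The top view shows the tray on the plate's -y side (right, columns 411-462) and the holder on the left. The offcuts are the disc (377,162), square (340,200) and hex (338,242). The jack is at (349,182) and the post at (346,223). The scene view agrees.

```bash
cat > h.py <<'E'
import numpy as np, cv2
from plant import *
def ray(c,u,v,z):
    V=np.array(c['view']);R=V[:3,:3];C=-R.T@V[:3,3]
    d=R.T@np.linalg.inv(np.array(c['K']))@[u,v,1.]
    return C+d*(z-C[2])/d[2]
E
python3 - <<'E'
from h import *
for n,box in(("top",(296,415,142,262)),("scene",(190,375,125,260))):
    i=cv2.imread(f'pics/{n}0.png');c=camera_info(n)
    V=c['view'];print(n,'cam',-V[:3,:3].T@V[:3,3])
    g=i.max(2)
    x0,x1,y0,y1=box
    m=np.zeros_like(g);m[y0:y1,x0:x1]=(g[y0:y1,x0:x1]<100)
    k,l,st,ce=cv2.connectedComponentsWithStats(m)
    for j in range(1,k):
        if 20<st[j][4]<600: print(st[j],ce[j].round(1),'z.058',ray(c,*ce[j],.058).round(4),'z.05',ray(c,*ce[j],.05)[:2].round(4))
    if n=="top":
        w=((i.min(2)>205)*255).astype('uint8')
        w=cv2.morphologyEx(w,cv2.MORPH_CLOSE,np.ones((15,15)))
        cs,_=cv2.findContours(w,0,2)
        for q in cs:
            if cv2.contourArea(q)>5000:
                r=cv2.minAreaRect(q);b=cv2.boxPoints(r);P=np.array([ray(c,*p,.05) for p in b]);print(r);print(P.round(4),np.linalg.norm(np.diff(P,axis=0),axis=1))
    if n=="top": cv2.imwrite('pics/crop.png',cv2.resize(i[130:270,245:470],None,fx=3.5,fy=3.5,interpolation=cv2.INTER_CUBIC))
E
```

```text
top cam [0.43626252 0.10099181 1.18551454]
[296 142  52   3  99] [315.5 142.6] z.058 [0.6986 0.1011 0.058 ] z.05 [0.7005 0.1011]
[371 157  11  11  86] [376.3 161.9] z.058 [ 0.6523 -0.0404  0.058 ] z.05 [ 0.6539 -0.0414]
[345 178   9   9  44] [348.9 182.5] z.058 [0.6041 0.0241 0.058 ] z.05 [0.6053 0.0235]
[337 194   7  10  22] [340.7 198.3] z.058 [0.5672 0.0436 0.058 ] z.05 [0.5682 0.0432]
[342 220   8   8  42] [345.3 223.3] z.058 [0.5094 0.0337 0.058 ] z.05 [0.5099 0.0332]
[333 237   8   7  22] [336.1 240.5] z.058 [0.4702 0.0551 0.058 ] z.05 [0.4705 0.0548]
[389 260  26   2  35] [403.7 260.7] z.058 [ 0.4234 -0.0984  0.058 ] z.05 [ 0.4233 -0.0998]
((354.248291015625, 202.720703125), (119.26443481445312, 121.02608489990234), 86.633544921875)
[[ 0.6908  0.1603  0.05  ]
 [ 0.707  -0.125   0.05  ]
 [ 0.4278 -0.1333  0.05  ]
 [ 0.4135  0.1439  0.05  ]] [0.28569833 0.27933042 0.27753876]
((567.3713989257812, 107.21286010742188), (83.59919738769531, 126.56965637207031), 72.9794692993164)
[[ 0.8385 -0.3297  0.05  ]
 [ 0.9315 -0.6305  0.05  ]
 [ 0.7321 -0.6738  0.05  ]
 [ 0.6435 -0.3783  0.05 
[... 346 characters left out ...]

[263 177  10  19 125] [267.5 187.3] z.058 [0.6009 0.0168 0.058 ] z.05 [0.5964 0.0102]
[285 179  14  14 140] [291.9 185.8] z.058 [0.5644 0.0468 0.058 ] z.05 [0.5594 0.0405]
[222 180  13  13 128] [228.1 185.8] z.058 [ 0.6529 -0.0398  0.058 ] z.05 [ 0.649  -0.0472]
[190 199  74  61 387] [225.2 230.5] z.058 [0.7232 0.0475 0.058 ] z.05 [0.7202 0.0412]
[190 210   8   8  23] [193.5 213.5] z.058 [ 0.741  -0.0262  0.058 ] z.05 [ 0.7383 -0.0333]
[364 211  10   6  28] [368.8 213.2] z.058 [0.5111 0.1979 0.058 ] z.05 [0.5054 0.1936]
[198 217  11  12  26] [203.  222.2] z.058 [0.7405 0.0035 0.058 ] z.05 [ 0.7377 -0.0033]
[190 225  17  13  48] [199.3 231.4] z.058 [0.7573 0.0168 0.058 ] z.05 [0.7548 0.0102]
```

View pics/crop.png

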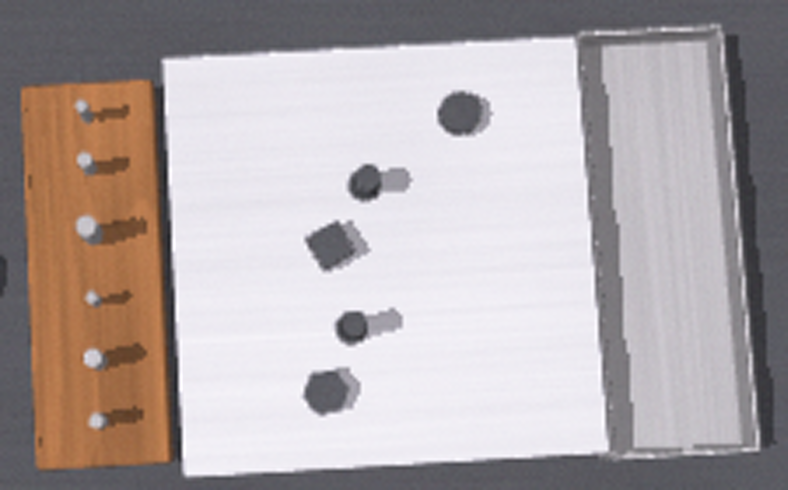

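```bash
cat >> h.py <<'E'
c=camera_info('top')
cr=np.array([[163,59],[577,37],[609,456],[184,476]])/3.5+[245,130]-.35
Pc=np.array([ray(c,*p,.05) for p in cr])[:,:2]   # +x+y, +x-y, -x-y, -x+y
ctr=Pc.mean(0)
ex=(Pc[0]+Pc[1]-Pc[2]-Pc[3]);ey=(Pc[0]+Pc[3]-Pc[1]-Pc[2])
psi=(np.arctan2(ex[1],ex[0])+np.arctan2(-ey[0],ey[1]))/2
R=np.array([[np.cos(psi),np.sin(psi)],[-np.sin(psi),np.cos(psi)]])
def pl(p): return R@(np.array(p)[:2]-ctr)
E
python3 - <<'E'
from h import *
print(psi,ctr,np.linalg.norm(np.roll(Pc,-1,0)-Pc,axis=1),np.arctan2(ex[1],ex[0]),np.arctan2(-ey[0],ey[1]))
for n,u,v,z,s in(("disc",462,113,.066,(.6529,-.0398)),("jack",366,182,.085,(.60,.02)),("sq",331,246,.068,(.5644,.0468)),("post",352,325,.09,(.505,.03)),("hex",327,391,.066,(.4687,.0513))):
    p=ray(c,u/3.5+245-.35,v/3.5+130-.35,z);print(n,'top',p[:2].round(4),'plate',pl(p).round(4),'scene-plate',pl(s).round(4))
E
python3 -m pendant '[0,0,0,0,0,-1,0.72, 0,0,0,0,0,-1,0.72, 0,0,0,0,0,-1,0.72, 0,0,0,0,0,-1,0.72, 0,0,0,0,0,-1,0.72, 0,0,0,0,0,-1,0.72, 0,0,0,0,0,-1,0.72, 0,0,0,0,0,-1,0.72, 0,0,0,0,0,-1,0.72, 0,0,0,0,0,-0.8,0.72]'
```

```text
0.04712682975670023 [0.55893449 0.01175075] [0.27958309 0.2809541  0.2787138  0.2778118 ] 0.04892929813485771 0.04532436137854275
disc top [ 0.6507 -0.0402] plate [ 0.0892 -0.0562] scene-plate [ 0.0914 -0.0559]
jack top [0.602  0.0252] plate [0.0436 0.0114] scene-plate [0.0414 0.0063]
sq top [0.5624 0.0475] plate [0.0051 0.0355] scene-plate [0.0071 0.0348]
post top [0.5092 0.0357] plate [-0.0486  0.0263] scene-plate [-0.053   0.0208]
hex top [0.4681 0.051 ] plate [-0.0889  0.0435] scene-plate [-0.0883  0.0438]
t: 1.35
position: [0.2602, -0.5404, 0.2076]
tool_rot: [-0.001, 0.687, 0.727, 0.0]
ft_force: [0.3, 0.4, 0.0]
finger_gap: 0.142
grasp_force: 0.0
```

```bash
cat >> h.py <<'E'
def st():
    s=observe();q=s['tool_rot'];print('t',round(s['t'],2),'plate xy',pl(s['position']).round(4),'z',round(s['position'][2],4),'yaw err',round(2*np.arctan2(q[2],q[1])-np.pi/2-psi,4),'F',np.round(s['ft_force'],1))
E
python3 -m pendant '[0,0,0,0,0,0.075,0.72, 0.09,0.069,0,0,0,0,0.72, 0.09,0.069,0,0,0,0,0.72, 0.09,0.069,0,0,0,0,0.72, 0.09,0.069,0,0,0,0,0.72, 0.09,0.069,0,0,0,0,0.72, 0.09,0.069,0,0,0,0,0.72, 0.09,0.069,0,0,0,0,0.72, 0.09,0.069,0,0,0,0,0.72, 0.09,0.069,0,0,0,0,0.72, 0.09,0.069,0,0,0,0,0.72, 0.09,0.069,0,0,0,0,0.72, 0.09,0.069,0,0,0,0,0.72, 0,0,0,0,0,0,0.72]'
python3 -c "from h import *;st()"
```

```text
t: 3.1
position: [0.6505, 0.0212, 0.2059]
tool_rot: [-0.001, 0.69, 0.724, -0.001]
ft_force: [0.4, -1.1, -0.6]
finger_gap: 0.141
grasp_force: 0.0
t 3.1 plate xy [0.0919 0.0052] z 0.2059 yaw err 0.0003 F [ 0.4 -1.1 -0.6]
```

```bash
python3 -m pendant '[0,-0.003,0.08,0,0,0,0.72, 0,0,0.08,0,0,0,0.72, 0,0,0.08,0,0,0,0.72, 0,0,0.04,0,0,0,0.72, 0,0,0.01,0,0,0,0.72, 0,0,0.006,0,0,0,0.72, 0,0,0,0,0,0,0.72]'
python3 - <<'E'
from h import *
st();cv2.imwrite('pics/a.png',read_camera('wrist')[:,:,::-1])
E
```

```text
t: 3.98
position: [0.649, 0.0173, 0.062]
tool_rot: [0.001, 0.691, 0.723, 0.001]
ft_force: [-0.2, 0.3, -0.9]
finger_gap: 0.139
grasp_force: 0.0
t 3.98 plate xy [0.0902 0.0013] z 0.062 yaw err -0.0024 F [-0.2  0.3 -0.9]
```

View pics/a.png

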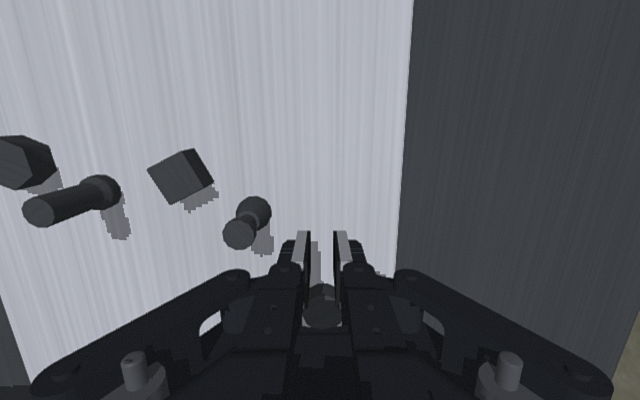

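Wrist view: the disc is centred between the fingers at (322,305), and the jack (250,220) and post (75,200) are clear. Before sweeping next to the standing parts, I'll check how wide the knuckle at (222,275) sits and how high.

```bash
python3 - <<'E'
from h import *
st()
w=camera_info('wrist');V=w['view'];C=-V[:3,:3].T@V[:3,3];s=observe();t=pl(s['position'])
print('cam rel',pl(C)-t,C[2]-s['position'][2])
for u,v in((222,275),(235,268),(277,270),(285,243),(308,232),(335,232),(35,375)):
    d=V[:3,:3].T@np.linalg.inv(w['K'])@[u,v,1.]
    dp=R@d[:2];o=pl(C)-t
    for off in(.011,0):
        k=(off-o[1])/dp[1];print((u,v),off,'x off',round(o[0]+k*dp[0],4),'above tip',round(C[2]+k*d[2]-s['position'][2],4))
E
```

```text
t 4.03 plate xy [0.0902 0.0014] z 0.062 yaw err -0.0023 F [-0.5  0.  -0.4]
cam rel [0.00030634 0.06794537] 0.1656783147215658
(222, 275) 0.011 x off -0.0368 above tip 0.0695
(222, 275) 0 x off -0.0439 above tip 0.0509
(235, 268) 0.011 x off -0.0334 above tip 0.0643
(235, 268) 0 x off -0.0399 above tip 0.0447
(277, 270) 0.011 x off -0.0166 above tip 0.066
(277, 270) 0 x off -0.0199 above tip 0.0467
(285, 243) 0.011 x off -0.0165 above tip 0.0412
(285, 243) 0 x off -0.0197 above tip 0.0172
(308, 232) 0.011 x off -0.0062 above tip 0.0279
(308, 232) 0 x off -0.0075 above tip 0.0012
(335, 232) 0.011 x off 0.0077 above tip 0.028
(335, 232) 0 x off 0.0091 above tip 0.0014
(35, 375) 0.011 x off -0.0655 above tip 0.1127
(35, 375) 0 x off -0.0782 above tip 0.1025
```

```bash
python3 -m pendant '[0,0,0.004,0,0,0,0.72, -0.018,0,0,0,0,0,0.72, -0.018,0,0,0,0,0,0.72, -0.018,0,0,0,0,0,0.72, -0.018,0,0,0,0,0,0.72, -0.018,0,0,0,0,0,0.72, -0.018,0,0,0,0,0,0.72, -0.018,0,0,0,0,0,0.72, -0.018,0,0,0,0,0,0.72]'
python3 -c "from h import *;st()"
```

```text
t: 5.15
position: [0.6514, -0.0551, 0.0583]
tool_rot: [0.0, 0.691, 0.723, 0.0]
ft_force: [0.2, 0.0, 1.5]
finger_gap: 0.139
grasp_force: 0.0
t 5.15 plate xy [ 0.0892 -0.0711] z 0.0583 yaw err -0.0021 F [0.2 0.  1.5]
```

```bash
python3 -m pendant '[-0.018,0,0,0,0,0,0.72, -0.018,0,0,0,0,0,0.72, -0.018,0,0,0,0,0,0.72, -0.018,0,0,0,0,0,0.72, -0.018,0,0,0,0,0,0.72, -0.018,0,0,0,0,0,0.72, -0.018,0,0,0,0,0,0.72, -0.018,0,0,0,0,0,0.72, 0,0,0,0,0,0,0.72, 0,0,0,0,0,0,0.72]'
python3 - <<'E'
from h import *
st();i=read_camera('top')
cv2.imwrite('pics/b.png',cv2.resize(i[120:280,240:480],None,fx=3,fy=3)[:,:,::-1])
E
```

```text
t: 6.4
position: [0.6546, -0.1263, 0.0582]
tool_rot: [-0.0, 0.691, 0.723, 0.0]
ft_force: [0.3, 0.1, -0.1]
finger_gap: 0.138
grasp_force: 0.0
t 6.4 plate xy [ 0.0891 -0.1424] z 0.0582 yaw err -0.0021 F [ 0.3  0.1 -0.1]
```

View pics/b.png

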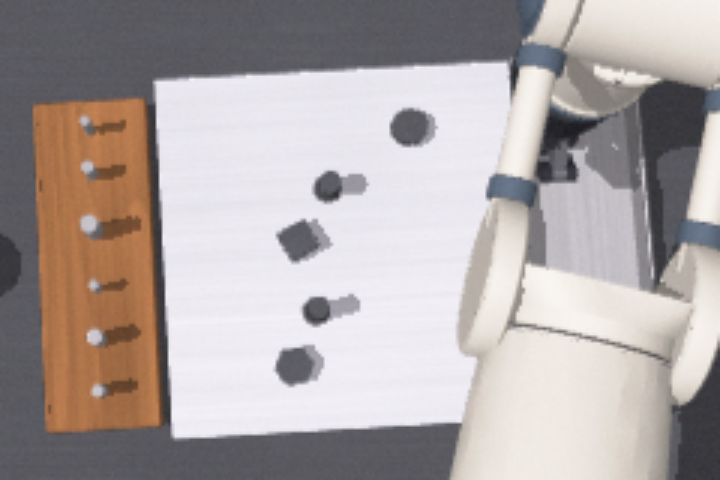

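The picture shows the disc still at (412,127) in the crop, its original place. The slightly open tips stand farther back than I assumed and passed over it. I'll go back, shut the fingers and lower until they touch the plate.

```bash
python3 -m pendant '[0,0,-0.06,0,0,0,1, 0,0,-0.04,0,0,0,1, 0.07,0,0,0,0,0,1, 0.07,0,0,0,0,0,1, 0.07,0,0,0,0,0,1, 0.074,0.001,0,0,0,0,1, 0,0,0.04,0,0,0,1, 0,0,0.04,0,0,0,1, 0,0,0.012,0,0,0,1, 0,0,0,0,0,0,1, 0,0,0,0,0,0,1]'
python3 - <<'E'
from h import *
st();print(observe()['finger_gap'])
E
python3 -m pendant '[0,0,0.003,0,0,0,1, 0,0,0,0,0,0,1]'
python3 -m pendant '[0,0,0.003,0,0,0,1, 0,0,0,0,0,0,1]'
```

```text
t: 7.82
position: [0.6492, 0.0148, 0.0631]
tool_rot: [0.0, 0.691, 0.723, 0.0]
ft_force: [1.4, 0.4, 0.2]
finger_gap: 0.001
grasp_force: 0.0
t 7.83 plate xy [ 0.0903 -0.0012] z 0.0631 yaw err -0.003 F [1.4 0.4 0.2]
0.0005409923096600915
t: 8.07
position: [0.6489, 0.0154, 0.0612]
tool_rot: [0.0, 0.691, 0.723, 0.0]
ft_force: [-0.4, 0.2, 0.4]
finger_gap: 0.002
grasp_force: 0.0
t: 8.32
position: [0.6486, 0.0155, 0.0591]
tool_rot: [-0.0, 0.691, 0.723, -0.0]
ft_force: [0.1, 0.6, 0.9]
finger_gap: 0.001
grasp_force: 0.0
```

```bash
python3 -m pendant '[0,0,0.004,0,0,0,1, 0,0,0,0,0,0,1]'
python3 -m pendant '[0,0,0.003,0,0,0,1, 0,0,0,0,0,0,1]'
python3 - <<'E'
from h import *
st();cv2.imwrite('pics/c.png',read_camera('scene')[100:280,130:400,::-1].repeat(2,0).repeat(2,1))
E
```

```text
t: 8.57
position: [0.6486, 0.0155, 0.0569]
tool_rot: [-0.0, 0.691, 0.723, -0.0]
ft_force: [-0.6, -0.3, 0.3]
finger_gap: 0.002
grasp_force: 0.0
t: 8.82
position: [0.6486, 0.0154, 0.0556]
tool_rot: [-0.0, 0.691, 0.723, -0.0]
ft_force: [0.5, 0.1, 0.4]
finger_gap: -0.001
grasp_force: 0.0
t 8.82 plate xy [ 0.0898 -0.0005] z 0.0556 yaw err -0.0021 F [0.5 0.1 0.4]
```

View pics/c.png

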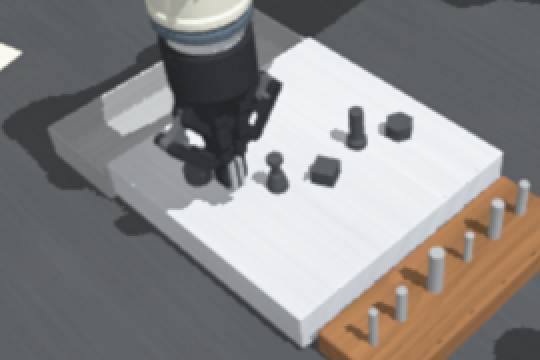

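The scene view shows the shut fingers just above the plate at (237,187), with the disc right behind them at (197,172) and everything else standing. I'll sweep partway and check.

```bash
python3 -m pendant '[-0.018,0,0,0,0,0,1, -0.018,0,0,0,0,0,1, -0.018,0,0,0,0,0,1, -0.016,0,0,0,0,0,1, -0.016,0,0,0,0,0,1, -0.016,0,0,0,0,0,1, -0.016,0,0,0,0,0,1]'
python3 - <<'E'
from h import *
st();i=read_camera('scene');cv2.imwrite('pics/d.png',i[100:280,130:400,::-1].repeat(2,0).repeat(2,1))
E
```

```text
t: 9.75
position: [0.6514, -0.044, 0.0558]
tool_rot: [-0.0, 0.691, 0.723, 0.0]
ft_force: [-0.3, -0.2, -0.4]
finger_gap: -0.003
grasp_force: 0.0
t 9.75 plate xy [ 0.0897 -0.06  ] z 0.0558 yaw err -0.0021 F [-0.3 -0.2 -0.4]
```

View pics/d.png

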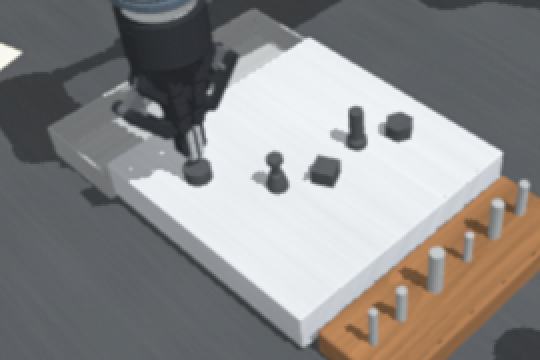

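The disc at (197,172) hasn't moved and the fingertips at (200,157) are over it, so they really are higher than the TCP reading. I'll measure that from the images already taken.

```bash
python3 - <<'E'
from h import *
c=camera_info('scene');V=np.array(c['view']);K=np.array(c['K'])
def pr(p): q=K@(V[:3,:3]@p+V[:3,3]);return (q[:2]/q[2])
for n,p in(('c',(.6486,.0154)),('d',(.6514,-.044))):
    for z in(.056,.066,.076): u=pr(np.array([*p,z]));print(n,z,u.round(1),'crop',((u-[130,100])*2).round(0))
# gripper: tool tilt
s=observe();q=s['tool_rot'];print(np.round(q,4),s['joint_pos'])
print('disc crop',((pr(np.array([.652,-.04,.066]))-[130,100])*2).round())
i=read_camera('wrist');cv2.imwrite('pics/e.png',i[:,:,::-1])
E
```

```text
c 0.056 [247.5 200.3] crop [235. 201.]
c 0.066 [246.9 196.7] crop [234. 193.]
c 0.076 [246.2 193. ] crop [232. 186.]
d 0.056 [227.6 185.1] crop [195. 170.]
d 0.066 [226.8 181.5] crop [194. 163.]
d 0.076 [226.  177.7] crop [192. 155.]
[ 3.000e-04  6.913e-01  7.226e-01 -2.000e-04] [-1.20825744e-01  2.54469991e-01  1.31889840e+00 -6.90370753e-04
  1.56811619e+00 -1.65007833e-01]
disc crop [196. 165.]
```

View pics/e.png

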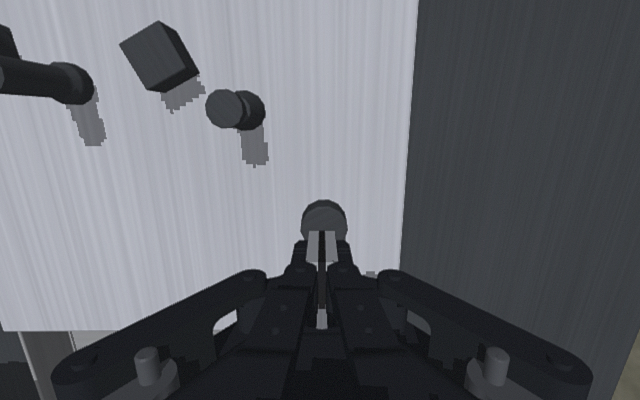

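The wrist view confirms it: the disc (323,215) is under and ahead of the tips (323,232), which are about 17 mm higher than reported. I'll turn the tool 90° so the wide knuckles lie along the sweep and stay clear of the post and jack. Then I'll find the plate by touch.

```bash
python3 -m pendant '[0,0,-0.1,0,0,0,1, 0,0,0,0,0,1,1, 0,0,0,0,0,1,1, 0,0,0,0,0,1,1, 0,0,0,0,0,1,1, 0,0,0,0,0,1,1, 0,0,0,0,0,1,1, 0,0,0,0,0,1,1, 0,0,0,0,0,1,1, 0,0,0,0,0,1,1, 0,0,0,0,0,1,1, 0,0,0,0,0,1,1, 0,0,0,0,0,1,1, 0,0,0,0,0,1,1, 0,-0.09,0,0,0,0.09,1, 0,0,0,0,0,0,1, 0,0,0.09,0,0,0,1, 0,0,0,0,0,0,1]'
python3 -c "from h import *;st()"
```

```text
t: 12.1
position: [0.6461, 0.0013, 0.0562]
tool_rot: [-0.0, 1.0, 0.023, -0.004]
ft_force: [-1.5, -0.3, -0.9]
finger_gap: -0.005
grasp_force: 0.0
t 12.1 plate xy [ 0.0865 -0.0145] z 0.0562 yaw err -1.5727 F [-1.5 -0.3 -0.9]
```

```bash
python3 -m pendant '[0.006,0,0.008,0,0,0,1, 0,0,0.008,0,0,0,1, 0,0,0,0,0,0,1, 0,0,0,0,0,0,1]'
python3 -c "from h import *;st()"
for k in 1 ; do python3 -m pendant '[0,0,0.004,0,0,0,1, 0,0,0,0,0,0,1]'; done
python3 -m pendant '[0,0,0.003,0,0,0,1, 0,0,0,0,0,0,1]'
```

```text
t: 12.6
position: [0.6522, 0.0015, 0.0535]
tool_rot: [0.0, 1.0, 0.022, 0.001]
ft_force: [-0.4, -0.2, 0.0]
finger_gap: -0.004
grasp_force: 0.0
t 12.6 plate xy [ 0.0927 -0.0146] z 0.0535 yaw err -1.573 F [-0.4 -0.2  0. ]
t: 12.85
position: [0.6517, 0.0016, 0.0506]
tool_rot: [-0.0, 1.0, 0.023, -0.0]
ft_force: [-0.9, 0.3, -0.5]
finger_gap: -0.002
grasp_force: 0.0
t: 13.1
position: [0.6517, 0.0016, 0.049]
tool_rot: [-0.0, 1.0, 0.023, -0.0]
ft_force: [0.2, -0.7, 0.4]
finger_gap: 0.001
grasp_force: 0.0
```

The reading is now below the plate top with no contact, which confirms the offset. I'll keep lowering in small steps.

```bash
python3 -m pendant '[0,0,0.004,0,0,0,1, 0,0,0,0,0,0,1]' | egrep 'pos|ft'
python3 -m pendant '[0,0,0.004,0,0,0,1, 0,0,0,0,0,0,1]'| egrep 'pos|ft'
python3 -m pendant '[0,0,0.003,0,0,0,1, 0,0,0,0,0,0,1]'| egrep 'pos|ft'
python3 -m pendant '[0,0,0.003,0,0,0,1, 0,0,0,0,0,0,1]'| egrep 'pos|ft'
```

```text
position: [0.6517, 0.0016, 0.047]
ft_force: [-0.6, -0.8, -0.6]
position: [0.6517, 0.0016, 0.045]
ft_force: [-0.3, 0.6, 0.6]
position: [0.6518, 0.0016, 0.0436]
ft_force: [0.1, -0.9, -0.5]
position: [0.6518, 0.0016, 0.0421]
ft_force: [-0.3, 0.4, 0.1]
```

```bash
for r in 1; do python3 -m pendant '[0,0,0.003,0,0,0,1, 0,0,0,0,0,0,1]' | egrep 'pos|ft'
python3 -m pendant '[0,0,0.003,0,0,0,1, 0,0,0,0,0,0,1]'| egrep 'pos|ft'
python3 -m pendant '[0,0,0.002,0,0,0,1, 0,0,0,0,0,0,1]'| egrep 'pos|ft'
python3 -m pendant '[0,0,0.002,0,0,0,1, 0,0,0,0,0,0,1]'| egrep 'pos|ft'; done
python3 - <<'E'
from h import *
st();i=read_camera('scene');cv2.imwrite('pics/f.png',i[130:230,180:320,::-1].repeat(4,0).repeat(4,1))
E
```

```text
position: [0.6517, 0.0016, 0.0406]
ft_force: [0.1, 0.7, 0.2]
position: [0.6517, 0.0016, 0.039]
ft_force: [0.3, -1.0, 0.1]
position: [0.6518, 0.0016, 0.0381]
ft_force: [-0.1, -0.3, 0.3]
position: [0.6518, 0.0016, 0.0371]
ft_force: [0.1, 0.9, -0.2]
t 15.1 plate xy [ 0.0923 -0.0145] z 0.0371 yaw err -1.5729 F [ 0.1  0.9 -0.2]
```

View pics/f.png

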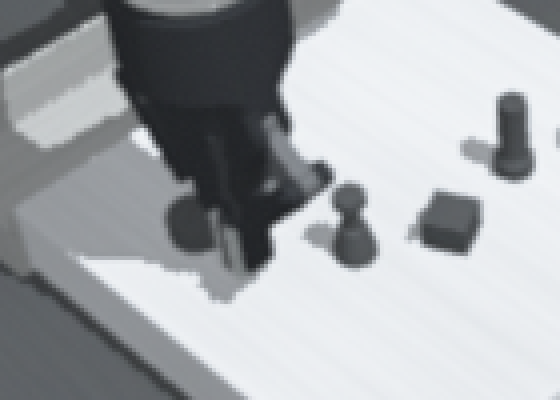

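The scene view shows the tips at (245,272) in the crop, about 5 mm above the plate. The disc (190,222) is just behind them and the jack is clear at (352,230). Sweeping the disc now.

```bash
python3 -m pendant '[-0.004,0,0,0,0,0,1, 0,0.0175,0,0,0,0,1, 0,0.0175,0,0,0,0,1, 0,0.0175,0,0,0,0,1, 0,0.0175,0,0,0,0,1, 0,0.0175,0,0,0,0,1, 0,0.0175,0,0,0,0,1, 0,0.0175,0,0,0,0,1, 0,0.0175,0,0,0,0,1, 0,0.0175,0,0,0,0,1, 0,0.0175,0,0,0,0,1, 0,0.0175,0,0,0,0,1, 0,0.0175,0,0,0,0,1, 0,0.0175,0,0,0,0,1, 0,0.0175,0,0,0,0,1, 0,0,0,0,0,0,1]'
python3 -c "from h import *;st()"
python3 -m pendant '[0,0,-0.08,0,0,0,1, 0,0,-0.08,0,0,0,1, 0,-0.08,0,0,0,0,1, 0,-0.1,0,0,0,0,1, 0,-0.1,0,0,0,0,1, 0,0,0,0,0,0,1]'
python3 - <<'E'
from h import *
st();i=read_camera('scene');cv2.imwrite('pics/g.png',i[90:290,130:400,::-1].repeat(2,0).repeat(2,1))
E
```

```text
t: 17.15
position: [0.6551, -0.1219, 0.0369]
tool_rot: [0.0, 1.0, 0.022, -0.0]
ft_force: [0.2, -0.3, 0.2]
finger_gap: -0.004
grasp_force: 0.0
t 17.15 plate xy [ 0.0898 -0.1381] z 0.0369 yaw err -1.574 F [ 0.2 -0.3  0.2]
t: 17.9
position: [0.6486, 0.0228, 0.117]
tool_rot: [-0.0, 1.0, 0.025, -0.0]
ft_force: [0.2, -0.5, 0.8]
finger_gap: 0.001
grasp_force: 0.0
t 17.9 plate xy [0.0901 0.0068] z 0.117 yaw err -1.568 F [ 0.2 -0.5  0.8]
```

View pics/g.png

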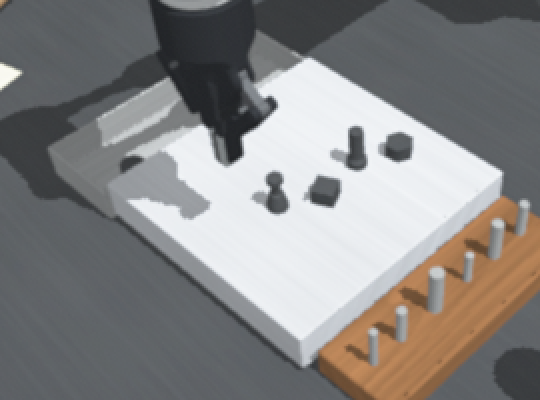

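The disc lies in the tray at (130,163), and the rest is undisturbed. Next is the square.

```bash
python3 -m pendant '[-0.084,-0.05,0,0,0,0,1, -0.084,-0.05,0,0,0,0,1, 0,-0.05,0,0,0,0,1, 0,0,0,0,0,0,1]' >/dev/null
python3 - <<'E'
from h import *
st()
for n,box in(("top",(296,415,145,258)),("scene",(190,375,125,260))):
    i=read_camera(n)[:,:,::-1];c=camera_info(n);g=i.max(2);x0,x1,y0,y1=box
    m=np.zeros_like(g);m[y0:y1,x0:x1]=(g[y0:y1,x0:x1]<105)
    k,l,s,ce=cv2.connectedComponentsWithStats(m)
    for j in range(1,k):
        if 15<s[j][4]: print(n,s[j],pl(ray(c,*ce[j],.058)).round(4))
E
```

```text
t 18.45 plate xy [0.0063 0.0782] z 0.1174 yaw err -1.5722 F [-0.5  0.3 -0.7]
top [365 145   8  44 159] [ 0.0842 -0.0385]
top [307 196  46  12 125] [0.0018 0.0472]
top [367 196   4   8  24] [ 0.0041 -0.0319]
top [296 203   4   8  31] [-0.0037  0.1319]
top [342 219   8   9  56] [-0.0482  0.024 ]
top [333 236  11  12  96] [-0.0887  0.0436]
top [372 245   4   8  23] [-0.1089 -0.0366]
top [300 252   5   6  23] [-0.1144  0.1259]
scene [190 125  29  18 256] [ 0.026  -0.2372]
scene [ 282  125   93   50 2546] [-0.1476  0.006 ]
scene [323 157  12  13 131] [-0.0883  0.0436]
scene [190 167  11   9  47] [ 0.1097 -0.1394]
scene [263 177  11  19 142] [0.0412 0.0021]
scene [285 179  15  14 159] [0.0069 0.0341]
scene [ 190  199   74   61 1909] [0.19  0.024]
scene [364 211  10   7  32] [-0.0389  0.1884]
```

```bash
python3 -m pendant '[0,-0.008,0.05,0,0,0,1, 0,0,0.06,0,0,0,1, 0,0,0.03,0,0,0,1, 0,0,0.01,0,0,0,1, 0,0,0.006,0,0,0,1, 0,0,0.004,0,0,0,1, 0,0,0,0,0,0,1]' >/dev/null
python3 -c "from h import *;st()"
```

```text
t 19.43 plate xy [0.0069 0.0822] z 0.0379 yaw err -1.5728 F [ 0.7 -0.7  0.4]
```

```bash
cat > chk.py <<'E'
from h import *
st();cs=camera_info('scene')
i=read_camera('scene');g=i.max(2);m=(g<105).astype('uint8');m[:120]=0
k,l,s,ce=cv2.connectedComponentsWithStats(m)
for j in range(1,k):
    p=pl(ray(cs,*ce[j],.058))
    if 40<s[j][4]<500 and abs(p[0])<.15 and -.26<p[1]<.14: print(s[j],p.round(4))
E
python3 -m pendant '[-0.001,0.012,0.001,0,0,0,1, 0,0.014,0,0,0,0,1, 0,0.014,0,0,0,0,1, 0,0.014,0,0,0,0,1, 0,0.014,0,0,0,0,1, 0,0.014,0,0,0,0,1, 0,0.014,0,0,0,0,1, 0,0.014,0,0,0,0,1, 0,0.014,0,0,0,0,1, 0,0.014,0,0,0,0,1, 0,0.014,0,0,0,0,1, 0,0,0,0,0,0,1]' >/dev/null
python3 chk.py
```

```text
t 20.93 plate xy [0.0058 0.0055] z 0.0368 yaw err -1.5737 F [-0.  -0.1  1. ]
[302 152  11  23 153] [-0.0579  0.0122]
[323 157  12  13 132] [-0.0884  0.0435]
[190 167  11   9  44] [ 0.1093 -0.1393]
[263 177  11  19 134] [0.0414 0.0026]
```

```bash
python3 -m pendant '[0,-0.01,0,0,0,0,1, 0,0,-0.09,0,0,0,1, 0,-0.08,-0.07,0,0,0,1, 0,-0.1,0,0,0,0,1, 0,0,0,0,0,0,1]' >/dev/null
python3 chk.py
```

```text
t 21.6 plate xy [0.006  0.1047] z 0.1174 yaw err -1.5682 F [ 0.4 -0.3 -0.6]
[263 163  20  33 331] [ 0.0196 -0.0101]
[190 167  11   9  47] [ 0.1095 -0.1397]
```

The square moved straight and is now at about (0.005, -0.019). I'll finish its sweep.

```bash
python3 -m pendant '[0,0.085,0,0,0,0,1, 0,0.085,0,0,0,0,1, 0,0,0.05,0,0,0,1, 0,0,0.06,0,0,0,1, 0,0,0.03,0,0,0,1, 0,0,0.01,0,0,0,1, 0,0,0.006,0,0,0,1, 0,0,0.004,0,0,0,1, 0,0,0,0,0,0,1]' >/dev/null
python3 -c "from h import *;st()"
```

```text
t 22.77 plate xy [0.0063 0.0162] z 0.0374 yaw err -1.5727 F [-0.2 -0.8 -0.7]
```

Distance to −0.140 is 0.156 m, which is 0.312 units.

```bash
python3 -m pendant '[-0.002,0.016,0,0,0,0,1, 0,0.0165,0,0,0,0,1, 0,0.0165,0,0,0,0,1, 0,0.0165,0,0,0,0,1, 0,0.0165,0,0,0,0,1, 0,0.0165,0,0,0,0,1, 0,0.0165,0,0,0,0,1, 0,0.0165,0,0,0,0,1, 0,0.0165,0,0,0,0,1, 0,0.0165,0,0,0,0,1, 0,0.0165,0,0,0,0,1, 0,0.0165,0,0,0,0,1, 0,0.0165,0,0,0,0,1, 0,0.0165,0,0,0,0,1, 0,0.0165,0,0,0,0,1, 0,0.0165,0,0,0,0,1, 0,0.0165,0,0,0,0,1, 0,0.0165,0,0,0,0,1, 0,0.0165,0,0,0,0,1, 0,0,0,0,0,0,1]' | egrep 'pos|ft'
python3 -m pendant '[0,0,-0.08,0,0,0,1, 0,0,-0.08,0,0,0,1, -0.03,-0.11,0,0,0,0,1, -0.03,-0.11,0,0,0,0,1, -0.04,-0.11,0,0,0,0,1, -0.04,-0.11,0,0,0,0,1, -0.05,-0.035,0,0,0,0,1, 0,0,0,0,0,0,1]' >/dev/null
python3 chk.py
python3 - <<'E'
from h import *
i=read_camera('top');c=camera_info('top');g=i.max(2)
m=np.zeros_like(g);m[140:262,415:462]=(g[140:262,415:462]<80)
k,l,s,ce=cv2.connectedComponentsWithStats(m)
for j in range(1,k):
    if s[j][4]>25: print('tray',s[j],pl(ray(c,*ce[j],.012)).round(3))
E
```

```text
position: [0.5699, -0.1291, 0.0364]
ft_force: [0.5, 0.3, 0.5]
t 26.27 plate xy [-0.0909  0.0989] z 0.1171 yaw err -1.5697 F [ 0.1 -0.5 -0.3]
[226 145  10   9  42] [ 0.0183 -0.1398]
[303 153  10  22 161] [-0.0579  0.0133]
[323 157  13  14 143] [-0.088   0.0434]
[263 177  11  19 132] [0.0419 0.0029]
tray [452 140  10 102 350] [ 0.033 -0.256]
tray [419 198  12  10  50] [-0.011 -0.171]
```

```bash
python3 -m pendant '[0.004,0.02,0,0,0,0,1, 0,0,0.05,0,0,0,1, 0,0,0.06,0,0,0,1, 0,0,0.03,0,0,0,1, 0,0,0.01,0,0,0,1, 0,0,0.006,0,0,0,1, 0,0,0.004,0,0,0,1, 0,0,0,0,0,0,1]' >/dev/null
python3 -c "from h import *;st()"
```

```text
t 27.38 plate xy [-0.0876  0.0874] z 0.0374 yaw err -1.5727 F [ 0.2 -0.9  0.2]
```

```bash
python3 -m pendant '[-0.002,0.014,0,0,0,0,1, 0,0.015,0,0,0,0,1, 0,0.015,0,0,0,0,1, 0,0.015,0,0,0,0,1, 0,0.015,0,0,0,0,1, 0,0.015,0,0,0,0,1, 0,0.015,0,0,0,0,1, 0,0.015,0,0,0,0,1, 0,0.015,0,0,0,0,1, 0,0.015,0,0,0,0,1, 0,0.015,0,0,0,0,1, 0,0,0,0,0,0,1]' | egrep 'pos|ft'
python3 -m pendant '[0,-0.01,0,0,0,0,1, 0,0,-0.09,0,0,0,1, 0,-0.08,-0.07,0,0,0,1, 0,-0.09,0,0,0,0,1, 0,0,0,0,0,0,1]' >/dev/null
python3 chk.py
python3 - <<'E'
from h import *
i=read_camera('top');c=camera_info('top');g=i.max(2)
m=np.zeros_like(g);m[140:262,296:415]=(g[140:262,296:415]<105)
k,l,s,ce=cv2.connectedComponentsWithStats(m)
for j in range(1,k):
    if s[j][4]>25: print('top',s[j],pl(ray(c,*ce[j],.062)).round(4))
E
```

```text
position: [0.4696, 0.0121, 0.0366]
ft_force: [0.4, -0.1, 0.6]
t 29.5 plate xy [-0.0891  0.0981] z 0.1171 yaw err -1.5685 F [-0.1 -0.5 -0.1]
[301 143  13  32 291] [-0.0721 -0.0013]
[226 145  10   9  44] [ 0.0182 -0.1398]
[263 177  11  19 132] [0.0419 0.0029]
top [296 140  93   5 280] [0.1442 0.05  ]
top [345 177   9  10  63] [0.0467 0.0101]
top [353 206  19  48 262] [-0.0699 -0.011 ]
top [389 260  26   2  36] [-0.1404 -0.1031]
```

The hex is at about (-0.090, -0.019), on line. I'll finish its sweep.

```bash
python3 -m pendant '[0,0.08,0,0,0,0,1, 0,0.08,0,0,0,0,1, 0,0,0.05,0,0,0,1, 0,0,0.06,0,0,0,1, 0,0,0.03,0,0,0,1, 0,0,0.01,0,0,0,1, 0,0,0.006,0,0,0,1, 0,0,0.004,0,0,0,1, 0,0,0,0,0,0,1]' >/dev/null
python3 -c "from h import *;st()"
```

```text
t 30.73 plate xy [-0.0887  0.0154] z 0.0374 yaw err -1.5727 F [ 0.   0.2 -0.6]
```

```bash
python3 -m pendant '[-0.001,0.016,0,0,0,0,1, 0,0.0165,0,0,0,0,1, 0,0.0165,0,0,0,0,1, 0,0.0165,0,0,0,0,1, 0,0.0165,0,0,0,0,1, 0,0.0165,0,0,0,0,1, 0,0.0165,0,0,0,0,1, 0,0.0165,0,0,0,0,1, 0,0.0165,0,0,0,0,1, 0,0.0165,0,0,0,0,1, 0,0.0165,0,0,0,0,1, 0,0.0165,0,0,0,0,1, 0,0.0165,0,0,0,0,1, 0,0.0165,0,0,0,0,1, 0,0.0165,0,0,0,0,1, 0,0.0165,0,0,0,0,1, 0,0.0165,0,0,0,0,1, 0,0.0165,0,0,0,0,1, 0,0.0165,0,0,0,0,1, 0,0,0,0,0,0,1]' | egrep 'pos|ft'
python3 -m pendant '[0,0,-0.09,0,0,0,1, 0,0,-0.09,0,0,0,1, 0,0,-0.09,0,0,0,1, 0,0,-0.09,0,0,0,1, 0,0.12,0,0,0,0,1, 0,0.12,0,0,0,0,1, 0,0.12,0,0,0,0,1, 0,0.12,0,0,0,0,1, 0,0.12,0,0,0,0,1, 0,0,0,0,0,0,1]' >/dev/null
python3 chk.py
python3 - <<'E'
from h import *
i=read_camera('top');c=camera_info('top');a=cv2.imread('pics/top0.png')[:,:,::-1]
d=np.abs(i.astype(int)-a).max(2)
m=np.zeros(d.shape,'uint8');m[130:275,160:470]=(d[130:275,160:470]>35)
k,l,s,ce=cv2.connectedComponentsWithStats(m)
for j in range(1,k):
    if s[j][4]>15: print('diff',s[j],pl(ray(c,*ce[j],.012)).round(3),i[l==j].mean(0).round(),a[l==j].mean(0).round())
E
```

```text
position: [0.4754, -0.1343, 0.0363]
ft_force: [0.2, -0.2, -0.5]
t 34.48 plate xy [-0.0922 -0.4447] z 0.2124 yaw err -1.5777 F [-0.3  1.  -0.4]
[251 128  12  10  61] [-0.0549 -0.1422]
[303 154  10  21 140] [-0.0559  0.0152]
[263 177  11  19 134] [0.0416 0.0027]
diff [370 156  16  13 165] [ 0.099 -0.064] [235. 232. 239.] [113. 112. 119.]
diff [417 157  15  13 143] [ 0.091 -0.178] [ 98.  97. 102.] [190. 186. 192.]
diff [332 193  19  15 183] [0.012 0.029] [234. 232. 239.] [120. 119. 127.]
diff [419 197  15  12 146] [-0.006 -0.176] [ 99.  98. 103.] [184. 180. 186.]
diff [425 231  17  13 165] [-0.09  -0.185] [100. 100. 105.] [197. 193. 199.]
diff [331 235  17  14 173] [-0.088  0.038] [239. 237. 243.] [119. 118. 126.]
```

```bash
python3 -c "from plant import *;print(close_job())"
```

```text
the job is handed in; nothing more can be done
None
```

I swept all three offcuts into the scrap tray and handed the job in at about 34.5 s. The last camera check showed the post, jack and can where they started, but the hand-in returned no verdict.

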